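Park the tall bottle in the rack

TASK

One tall clay bottle stands out on the open table in front of the low three-bay rack. Gently push it along the table, low on its straight body so that it slides upright, into the one empty bay until its whole foot is inside the bay; never grip, lift or tip it or touch its shoulder or neck. Leave the two bottles already in the rack and the other things on the table where they are.

Things in the scene. Friction and masses are not known exactly. Their poses are not given: they have to be found in the camera images.
- bottle: the bottle to push: loose, round, stoneware, 178 mm tall, about 0.35 kg, standing on the open table on the robot's side of the rack. Straight body 56 mm in diameter up to 70 mm above the table, then a shoulder to a neck 23 mm in diameter from 115 mm up, lip 31 mm. Origin: centre of its underside. It slides when pushed low (best under 30 mm above the table) and tips when pushed high
- bottle_neck: the shoulder and neck of that bottle (everything above 70 mm), one piece with it; must not be touched. Origin on the bottle's axis 70 mm above its underside
- rack: low plywood rack fixed to the table, 90 x 280 mm: 3 bays along its y, each 80 mm wide and deep, open above and to its -x (the robot's side), no floor or sill. Dividers and end walls 10 mm thick, 30 mm high, from x = -40 to +40 mm; back wall 10 mm thick, 40 mm high, from x = +40. Origin on the table at the centre of the middle bay; bay centres at y = -90, 0, +90 mm
- bay_pad: thin round cork pad, 52 mm in diameter, flush with the table, at the centre of the one empty bay (x = 0 of the rack); axes parallel to the rack's. No obstacle to sliding. Which bay is empty varies
- parked_a: a bottle of the same shape and size already parked in one of the other bays, loose; origin at the centre of its underside
- parked_b: another such parked bottle, loose; origin at the centre of its underside
- tumbler: loose celadon green tumbler 66 mm wide, 77 mm high, on the table to the left of the work; bystander; origin at the centre of its underside
- jar: loose screw-lid glass jar with a black lid, 60 mm wide, 79 mm high, on the table to the right; bystander; origin at the centre of its underside
- bowl: loose small pale bowl 105 mm wide, 44 mm high, on the table to the left of the rack; bystander; origin at the centre of its underside
- rib: loose flat wooden rib 60 x 110 x 8 mm lying on the table to the right of the rack; bystander; origin at the centre of its underside

How it is judged:
By the outcome, as a careful person would: the job done as asked, in the order asked, and still so for the second after the job is handed in, with the robot touching nothing.
It also fails if it takes over 64 s, if anything falls off the work surface, if the arm or the gripper's body presses on something with over 40 N, if the wrist force passes 120 N, or if a joint passes its speed limit or range.

ROBOT

A 6-joint arm with a two-finger parallel gripper is mounted at the origin on a cart in front of the work surface, level with it; the furniture and walls round the work are solid. World frame = base frame: x ahead of the robot, y to its left, z up, the work surface at z = 0. Lengths are in m, angles in rad, forces in N, time in s.
With the tool pointing down it reaches from about 0.25 to 0.775 m from the base axis. Payload 8.9 kg.
Tool frame: the origin (TCP) lies between the finger pads; the fingertips stand 22 mm ahead of it and the grasp point (between the pads) lies 3 mm ahead of it; z points along the fingers, y is the line along which they close (so a half turn about z gives the same grasp; the last joint's range is limited). The gripper opens to 85 mm and grips with 20 to 120 N. Pads are 22 mm wide; open, the fingers measure 114 mm over their backs; the gripper's body (76 mm by 85 mm) begins 54 mm behind the grasp point. The pads swing forward as they close: fully open they stand 13 mm farther back than shut.
Start: joints at [1.098, 0.291, -0.153, 1.127, 0, 1.431], TCP at [0.172, 0.496, 0.253] pointing down, gripper open.
Joint ranges: [-2.52, 2.52], [-0.91, 1.74], [-1.3, 1.37], [-1.96, 2.02], [-1.52, 1.47], [-3.14, 3.14]. Speed limits (rad/s): [2.22, 2.22, 2.79, 3.14, 3.14, 3.14].

INTERFACE

Orientations are given as a unit quaternion [x, y, z, w].
In Python, from plant import env, eyes, workorder gives the robot as it stands.
- The arm moves only by the tool send_rows, never from a script. Its argument "targets" is a list of rows, each an object with "dp": the shift along the tool's x, y, z in m, a list of three; "dr": the turn, a rotation vector about the tool's x, y, z in degrees, a list of three. In form: [{"dp": [x, y, z], "dr": [ax, ay, az]}, ...]. A call has 1 to 20 rows; each row shifts and turns the commanded pose from where the row before left it, along the tool's axes as they then stand; what a row does not reach is not made up. A row lasts 1/10 s, in which the tool goes at most 50 mm and 8.59 degrees, less where a joint would pass 70% of its speed; a pose out of reach is approached as far as the arm can. A call with a gripper value outside its range is refused whole. "grip" is the opening, from 0 (shut) to 1 (fully open), set as the call begins (left out, the last holds). The fingers move at their own pace and stop on an object; "force" is the grip in N (left out, the last holds). Time passes only in rows, so rows that do not move let the fingers close. It gives the time, the measured TCP pose, the force, the opening and the grip force at its end, in the units of the state.
- env.state(): the state, without advancing time (a new reading comes with each control period).
- eyes.capture(name): name is "side" or "top"; returns (picture, depth): 420x560x3 uint8, red, green, blue; 420x560 float32, m along the optical axis (not along the pixel's ray), 0 where there is no reading.
- eyes.get_calibration(name): a dict with "mtx" (3x3 intrinsics, pixels), "cam_to_world" (4x4, takes a point from camera to world coordinates). Camera axes: x right, y down, z forward; pixel columns grow to the right and rows downward; lengths in m; the calibration is good to about 2 mm. A picture is of the moment at which its call begins. get_calibration takes no time and is no camera call.
- workorder.sign_off(): hands the job in; it is judged then, once.
The state is a dict: "t": time; "joint_positions": joint angles; "qd": joint speeds; "joint_efforts": joint torques, N m; "eef_pos": TCP position; "orientation": TCP orientation; "wrist_force": force on the tool from outside, world axes, zero at the start; "ft_torque": the same for the moment, N m; "gripper_width": finger opening in m; "gripper_force": force on a finger pad.
Only numpy, scipy, OpenCV 4.12 (cv2) and the standard library are available. Lean on these libraries where they do the work, as an engineer would, in place of code of your own. Each camera call takes 0.05 s, during which the arm holds its last target. There are 200 camera calls.

## Working session

There is one attempt and no reset: what is moved stays moved. The work goes in short steps, Python scripts to look and compute and a tool call to move; the robot and the scene stay as the last step left them, time stands still between calls to the robot, and variables do not carry over. Pictures are saved under pics/ and viewed, at most 10 in all, crops included, and the job is handed in when it is done.

Besides the shell and the picture viewer there is one more tool, called after "Call:" by a JSON object that holds its "name" and its "arguments", one argument or row to a line. send_rows: Moves the arm, as the interface text tells. Its arguments: {"type":"object","properties":{"targets":{"type":"array","items":{"type":"object","properties":{"dp":{"type":"array","items":{"type":"number"}},"dr":{"type":"array","items":{"type":"number"}}}}},"grip":{"type":"number"},"force":{"type":"number"}},"required":["targets"]}

```bash
mkdir -p pics
python3 - <<'E'
from plant import env, eyes, workorder
import numpy as np, cv2
for n in("top","side"):
    p,d=eyes.capture(n); c=eyes.get_calibration(n)
    np.savez(f"pics/{n}0.npz",p=p,d=d,**c); cv2.imwrite(f"pics/{n}0.png",p[:,:,::-1])
    print(n,c["mtx"].round(1).tolist(),c["cam_to_world"].round(3).tolist())
s=env.state();print(s["t"],s["eef_pos"],s["orientation"],s["wrist_force"])
E
```

```text
top [[415.0, 0.0, 280.5], [0.0, 415.0, 212.5], [0.0, 0.0, 1.0]] [[-0.029, -0.995, 0.094, 0.474], [-1.0, 0.03, 0.003, -0.041], [-0.006, -0.094, -0.996, 1.12], [0.0, 0.0, 0.0, 1.0]]
side [[427.2, 0.0, 276.0], [0.0, 427.2, 211.8], [0.0, 0.0, 1.0]] [[0.822, -0.33, 0.464, 0.109], [-0.569, -0.48, 0.668, -0.664], [0.002, -0.813, -0.582, 0.632], [0.0, 0.0, 0.0, 1.0]]
0.1 [0.17182423 0.49568395 0.25277089] [ 1.66113969e-01  9.86106376e-01 -5.75412376e-04 -1.85280212e-04] [-0.44467636  0.17870863 -1.042294  ]
```

View pics/top0.png

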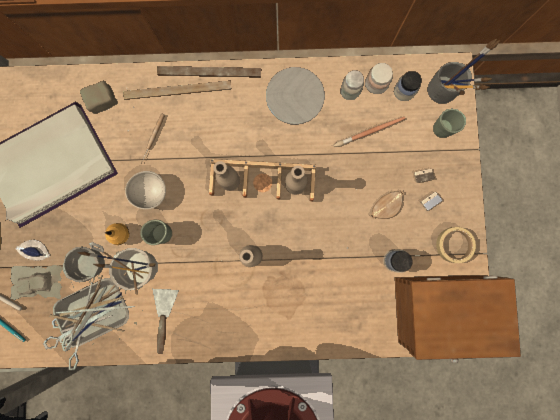

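View pics/side0.png

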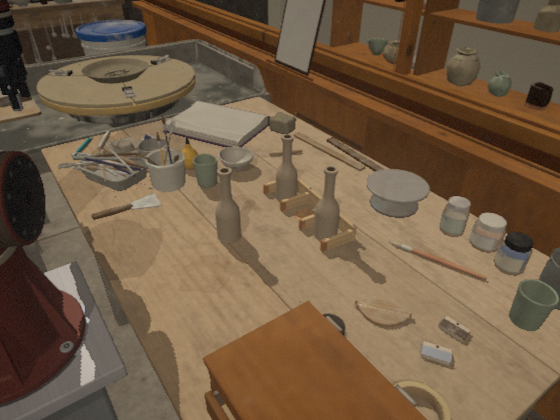

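The top view shows the bottle's lip at about (249,257). The rack spans columns 210–316 around row 180, with its middle bay empty and the pad at about (262,182). The tumbler is at (155,232), the bowl at (145,190) and the jar at (399,261).

```bash
cat > h.py <<'E'
import numpy as np, cv2
def cloud(d,c):
    v,u=np.mgrid[:d.shape[0],:d.shape[1]]; K=c["mtx"]
    P=np.stack([(u-K[0,2])/K[0,0]*d,(v-K[1,2])/K[1,1]*d,d],-1)
    T=c["cam_to_world"]; return P@T[:3,:3].T+T[:3,3]
def ray(u,v,c,z):
    K=c["mtx"];T=c["cam_to_world"]
    r=T[:3,:3]@np.array([(u-K[0,2])/K[0,0],(v-K[1,2])/K[1,1],1]); o=T[:3,3]
    return o+r*(z-o[2])/r[2]
def circ(P): # circle fit
    x,y=P[:,0],P[:,1]; a=np.linalg.lstsq(np.c_[2*x,2*y,np.ones(len(x))],x*x+y*y,rcond=None)[0]
    return a[0],a[1],np.sqrt(a[2]+a[0]**2+a[1]**2)
E
python3 - <<'E'
from h import *
t=np.load("pics/top0.npz"); s=np.load("pics/side0.npz")
W=cloud(t["d"],t); S=cloud(s["d"],s)
for nm,(u0,u1,v0,v1) in dict(bot=(238,262,244,268),pa=(212,238,158,190),pb=(284,308,162,192)).items():
    Q=W[v0:v1,u0:u1].reshape(-1,3); q=Q[(Q[:,2]>.165)&(Q[:,2]<.19)]
    print(nm,len(q),((q.min(0)+q.max(0))/2).round(4),np.ptp(q,0).round(3))
for nm,(u0,u1,v0,v1) in dict(bot=(210,246,195,245),pa=(272,303,160,202),pb=(310,345,190,240)).items():
    Q=S[v0:v1,u0:u1].reshape(-1,3); q=Q[(Q[:,2]>.04)&(Q[:,2]<.068)]; print("side",nm,len(q),np.round(circ(q),4))
# pad
h=cv2.cvtColor(t["p"],cv2.COLOR_RGB2HSV); r=t["p"].astype(int)
# rack wall tops
Q=W[150:205,200:325]; m=(Q[...,2]>.022)&(Q[...,2]<.046)
q=Q[m]; print(len(q),q.min(0),q.max(0))
b=q[q[:,2]>.034]; print("back",len(b),cv2.fitLine(b[:,:2].astype(np.float32),cv2.DIST_HUBER,0,.001,.001).ravel(),b[:,1].min(),b[:,1].max())
c=t["p"][145:275,200:325,::-1]; cv2.imwrite("pics/crop0.png",cv2.resize(c,None,fx=5,fy=5,interpolation=cv2.INTER_CUBIC)[:600] if 0 else cv2.resize(c,(577,600),interpolation=cv2.INTER_CUBIC))
for nm,(u,v,z) in dict(pad=(262,182,0),tum=(155,232,.07),bowl=(145,190,.04),jar=(399,261,.079)).items(): print(nm,ray(u,v,t,z).round(3))
E
```

```text
bot 143 [0.4667 0.0419 0.1777] [0.027 0.03  0.01 ]
pa 146 [0.6722 0.0995 0.1774] [0.031 0.03  0.009]
pb 141 [ 0.6557 -0.0802  0.1772] [0.029 0.03  0.009]
side bot 249 [0.466  0.0406 0.0269]
side pa 219 [0.6793 0.1057 0.0364]
side pb 293 [ 0.6737 -0.0398  0.0672]
1002 [ 0.60832035 -0.13300429  0.02216764] [0.72467575 0.15083745 0.04594406]
back 427 [0.09341674 0.9956271  0.7076561  0.00438121] -0.13300428964873684 0.1467886107108688
pad [0.665 0.01  0.   ]
tum [0.533 0.282 0.07 ]
bowl [0.646 0.317 0.04 ]
jar [ 0.442 -0.329  0.079]
```

View pics/crop0.png

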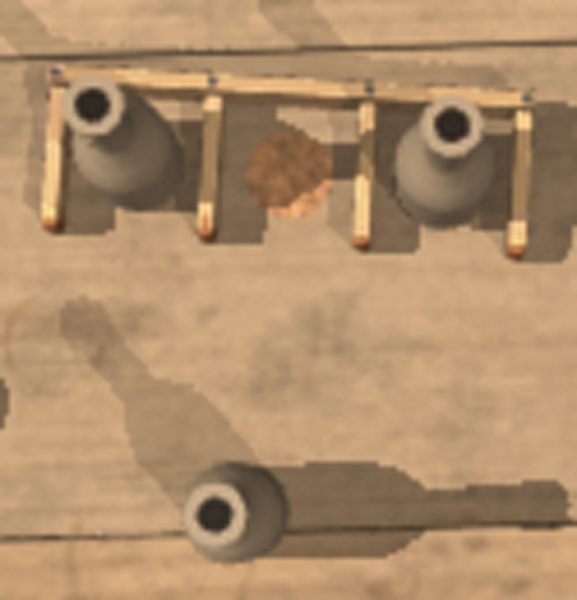

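Bottle at (0.4665, 0.0415), bay centre at (0.663, 0.011), rack yaw about −5.4°. I'll tilt the tool 45° and push with the two fingertips about 28 mm apart as a cradle.

Call:
{"name": "send_rows", "arguments": {
  "targets": [
    {"dp":[0,0,0],"dr":[0,0,-5.15]},
    {"dp":[0,0,0],"dr":[0,0,-5.15]},
    {"dp":[-0.0188,-0.0289,0],"dr":[0,0,0]},
    {"dp":[-0.0188,-0.0289,0],"dr":[0,0,0]},
    {"dp":[-0.0188,-0.0289,0],"dr":[0,0,0]},
    {"dp":[-0.0188,-0.0289,0],"dr":[0,0,0]},
    {"dp":[-0.0188,-0.0289,0],"dr":[0,0,0]},
    {"dp":[-0.0188,-0.0289,0],"dr":[0,0,0]},
    {"dp":[-0.0188,-0.0289,0],"dr":[0,0,0]},
    {"dp":[-0.0188,-0.0289,0],"dr":[0,0,0]},
    {"dp":[-0.0188,-0.0289,0],"dr":[0,0,0]},
    {"dp":[-0.0188,-0.0289,0],"dr":[0,0,0]},
    {"dp":[-0.0188,-0.0289,0],"dr":[0,0,0]},
    {"dp":[-0.0188,-0.0289,0],"dr":[0,0,0]},
    {"dp":[-0.0188,-0.0289,0],"dr":[0,0,0]},
    {"dp":[-0.0188,-0.0289,0],"dr":[0,0,0]},
    {"dp":[0,0,0],"dr":[0,0,0]},
    {"dp":[0,0,0],"dr":[0,0,0]}
  ],
  "grip": 0.33
}}

```text
t: 1.9
eef_pos: [0.3698, 0.0554, 0.253]
orientation: [0.078, 0.997, 0.0, -0.0]
wrist_force: [-0.7, -0.4, -0.5]
gripper_width: 0.028
gripper_force: 0.0
```

Call:
{"name": "send_rows", "arguments": {
  "targets": [
    {"dp":[0,0,0],"dr":[0,-7.5,0]},
    {"dp":[0,0,0],"dr":[0,-7.5,0]},
    {"dp":[0,0,0],"dr":[0,-7.5,0]},
    {"dp":[0,0,0],"dr":[0,-7.5,0]},
    {"dp":[0,0,0],"dr":[0,-7.5,0]},
    {"dp":[0,0,0],"dr":[0,-7.5,0]},
    {"dp":[0,0,0],"dr":[0,0,0]},
    {"dp":[0,0,0],"dr":[0,0,0]}
  ]
}}

```text
t: 2.7
eef_pos: [0.3696, 0.0569, 0.2535]
orientation: [0.07, 0.922, -0.029, 0.38]
wrist_force: [1.2, -0.1, 0.9]
gripper_width: 0.0282
gripper_force: 0.0
```

Run:
```python
from plant import env
from scipy.spatial.transform import Rotation as R
s=env.state();print(s["t"],s["eef_pos"],s["gripper_width"],s["joint_positions"].round(3) if hasattr(s["joint_positions"],"round") else s["joint_positions"]);print(R.from_quat(s["orientation"]).as_matrix().round(3))
```

```text
2.7 [0.36963589 0.05686503 0.25346257] 0.028160037703730375 [ 0.098 -0.537 -1.178  0.163 -0.175  0.179]
[[-0.701  0.151  0.697]
 [ 0.107  0.989 -0.106]
 [-0.705  0.001 -0.709]]
```

Call:
{"name": "send_rows", "arguments": {
  "targets": [
    {"dp":[0.0142,0,0.0142],"dr":[0,0,0]},
    {"dp":[0.0142,0,0.0142],"dr":[0,0,0]},
    {"dp":[0.0142,0,0.0142],"dr":[0,0,0]},
    {"dp":[0.0142,0,0.0142],"dr":[0,0,0]},
    {"dp":[0.0142,0,0.0142],"dr":[0,0,0]},
    {"dp":[0.0142,0,0.0142],"dr":[0,0,0]},
    {"dp":[0.0142,0,0.0142],"dr":[0,0,0]},
    {"dp":[0.0142,0,0.0142],"dr":[0,0,0]},
    {"dp":[0,0,0],"dr":[0,0,0]},
    {"dp":[0,0,0],"dr":[0,0,0]}
  ]
}}

```text
t: 3.7
eef_pos: [0.3984, 0.08, 0.1456]
orientation: [0.077, 0.933, -0.04, 0.349]
wrist_force: [-0.3, -0.3, -0.2]
gripper_width: 0.028
gripper_force: 0.0
```

Run:
```python
from plant import env,eyes
import cv2
s=env.state();print(s["t"],s["eef_pos"],s["joint_positions"])
p,d=eyes.capture("side");cv2.imwrite("pics/s1.png",cv2.resize(p[120:300,100:380,::-1],(784,504),interpolation=cv2.INTER_CUBIC))
```

```text
3.7 [0.39837469 0.07999014 0.14564581] [ 0.21442717 -0.08375968 -1.29399869 -0.31448927 -0.26642214  0.28561132]
```

View pics/s1.png

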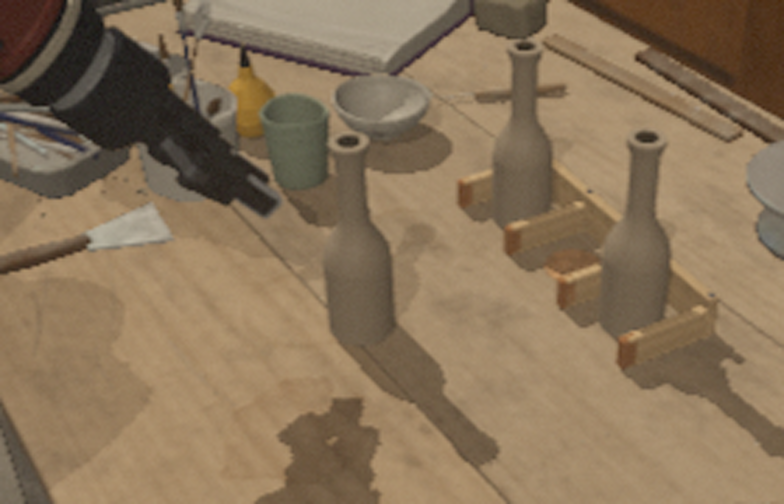

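The elbow reached its limit at 45° tilt. 30° still clears the neck, so I'll re-orient to that.

```bash
cat >> h.py <<'E'
def plan(target,tilt,head):
    from plant import env
    from scipy.spatial.transform import Rotation as R
    s=env.state(); A=R.from_quat(s["orientation"])
    c,n=np.cos(head),np.sin(head); B=np.array([[-c,-n,0],[-n,c,0],[0,0,-1]]).T
    B=np.column_stack([[-c,-n,0],[-n,c,0],[0,0,-1]]); T=R.from_matrix(B)*R.from_euler("y",-tilt,degrees=True)
    print("t",s["t"],"pos",np.round(s["eef_pos"],4),"F",np.round(s["wrist_force"],1),"q",np.round(s["joint_positions"],2))
    print("dr",(A.inv()*T).as_rotvec(degrees=True).round(2),"then dp",T.inv().apply(np.array(target)-s["eef_pos"]).round(4))
    print("down10mm",T.inv().apply([0,0,-.01]).round(5),"fwd10mm",T.inv().apply([.01*c,.01*n,0]).round(5), np.linalg.det(B).round(2))
E
python3 -c "
from h import *
plan([.397,.052,.1456],30,-.1536)"
```

```text
t 3.75 pos [0.398  0.0798 0.1459] F [ 0.   0.1 -0.2] q [ 0.21 -0.09 -1.3  -0.32 -0.27  0.29]
dr [-1.64 11.16 -0.23] then dp [-0.0027 -0.0276  0.0019]
down10mm [0.005   0.      0.00866] fwd10mm [-0.00866  0.       0.005  ] 1.0
```

Call:
{"name": "send_rows", "arguments": {
  "targets": [
    {"dp":[0,0,0],"dr":[-0.82,5.6,-0.1]},
    {"dp":[0,0,0],"dr":[-0.82,5.6,-0.1]},
    {"dp":[0,-0.014,0],"dr":[0,0,0]},
    {"dp":[-0.0027,-0.0136,0.0019],"dr":[0,0,0]},
    {"dp":[0.01,0,0.0173],"dr":[0,0,0]},
    {"dp":[0.01,0,0.0173],"dr":[0,0,0]},
    {"dp":[0.01,0,0.0173],"dr":[0,0,0]},
    {"dp":[0,0,0],"dr":[0,0,0]},
    {"dp":[0,0,0],"dr":[0,0,0]}
  ]
}}

```text
t: 4.65
eef_pos: [0.3959, 0.0517, 0.0856]
orientation: [0.075, 0.963, -0.02, 0.258]
wrist_force: [0.3, -0.4, -0.2]
gripper_width: 0.0282
gripper_force: 0.0
```

```bash
python3 -c "
from h import *
plan([.397,.052,.034],30,-.1536)"
```

```text
t 4.65 pos [0.3959 0.0517 0.0856] F [ 0.3 -0.4 -0.2] q [ 0.01  0.06 -1.25 -0.25 -0.08  0.14]
dr [-0.01 -0.04 -0.04] then dp [0.0249 0.0005 0.0452]
down10mm [0.005   0.      0.00866] fwd10mm [-0.00866  0.       0.005  ] 1.0
```

Call:
{"name": "send_rows", "arguments": {
  "targets": [
    {"dp":[0.0083,0,0.015],"dr":[0,0,0]},
    {"dp":[0.0083,0,0.015],"dr":[0,0,0]},
    {"dp":[0.0083,0,0.015],"dr":[0,0,0]},
    {"dp":[0,0,0],"dr":[0,0,0]},
    {"dp":[0,0,0],"dr":[0,0,0]}
  ]
}}

```text
t: 5.15
eef_pos: [0.4022, 0.0534, 0.0373]
orientation: [0.075, 0.964, -0.021, 0.255]
wrist_force: [-0.3, -0.2, 0.1]
gripper_width: 0.0286
gripper_force: 0.0
```

Run:
```python
from h import *
from plant import eyes
plan([.397,.052,.032],30,-.1536)
ct=eyes.get_calibration("top"); t,td=eyes.capture("top"); p,d=eyes.capture("side"); cs=eyes.get_calibration("side")
W=cloud(td,ct)
q=W[244:268,238:262].reshape(-1,3); q=q[(q[:,2]>.165)&(q[:,2]<.19)]; print("bottle",((q.min(0)+q.max(0))/2).round(4),np.ptp(q,0))
S=cloud(d,cs); m=(S[...,0]>.36)&(S[...,0]<.48)&(S[...,1]>-.02)&(S[...,1]<.12)&(S[...,2]>.004)&(S[...,2]<.03)
a=p[190:250,180:260,::-1]
cv2.imwrite("pics/s2.png",np.hstack([cv2.resize(p[150:270,150:270,::-1],(400,400),interpolation=cv2.INTER_CUBIC),cv2.resize(t[180:300,200:320,::-1],(400,400),interpolation=cv2.INTER_CUBIC)]))
```

```text
t 5.15 pos [0.4022 0.0534 0.0373] F [-0.3 -0.2  0.1] q [ 0.02  0.27 -1.3  -0.51 -0.09  0.15]
dr [-0.13 -0.33 -0.02] then dp [ 0.0069 -0.0022  0.0021]
down10mm [0.005   0.      0.00866] fwd10mm [-0.00866  0.       0.005  ] 1.0
bottle [0.4668 0.0417 0.1776] [0.02729176 0.02947509 0.00906772]
```

View pics/s2.png

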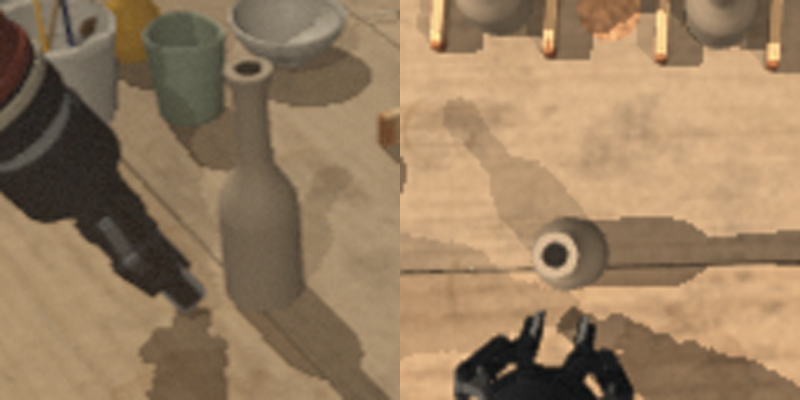

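Side view: the fingertips are just behind the bottle's foot, well clear of the shoulder and neck. Top view: the tips at crop (535,315) and (580,320) straddle the bottle's axis. Aligning and starting a slow push.

Call:
{"name": "send_rows", "arguments": {
  "targets": [
    {"dp":[-0.0031,-0.0011,0.0047],"dr":[0,-0.3,0]},
    {"dp":[-0.0031,-0.0011,0.0047],"dr":[0,0,0]},
    {"dp":[-0.0026,0,0.0015],"dr":[0,0,0]},
    {"dp":[-0.0026,0,0.0015],"dr":[0,0,0]},
    {"dp":[-0.0026,0,0.0015],"dr":[0,0,0]},
    {"dp":[-0.0026,0,0.0015],"dr":[0,0,0]},
    {"dp":[-0.0026,0,0.0015],"dr":[0,0,0]},
    {"dp":[-0.0026,0,0.0015],"dr":[0,0,0]},
    {"dp":[-0.0026,0,0.0015],"dr":[0,0,0]},
    {"dp":[-0.0026,0,0.0015],"dr":[0,0,0]},
    {"dp":[-0.0026,0,0.0015],"dr":[0,0,0]},
    {"dp":[-0.0026,0,0.0015],"dr":[0,0,0]},
    {"dp":[-0.0026,0,0.0015],"dr":[0,0,0]},
    {"dp":[-0.0026,0,0.0015],"dr":[0,0,0]}
  ]
}}

```text
t: 6.65
eef_pos: [0.4471, 0.044, 0.0314]
orientation: [0.075, 0.963, -0.021, 0.257]
wrist_force: [-2.1, 1.3, -0.2]
gripper_width: 0.028
gripper_force: 0.8
```

```bash
cat > look.py <<'E'
from h import *
from plant import eyes
def bottle():
    ct=eyes.get_calibration("top"); t,td=eyes.capture("top"); W=cloud(td,ct)
    m=(abs(W[...,2]-.178)<.012)&(W[...,1]>-.05)&(W[...,1]<.07)&(W[...,0]>.44)&(W[...,0]<.7)
    n,l,st,_=cv2.connectedComponentsWithStats(m.astype(np.uint8))
    k=1+np.argmax(st[1:,4]); q=W[l==k]; b=(q.min(0)+q.max(0))/2
    print("lip",b.round(4),np.ptp(q,0).round(3),st[k]); return t,b
t,b=bottle(); d=np.array([.663,.011])-b[:2]; print("to go",np.linalg.norm(d).round(4),"head",np.arctan2(d[1],d[0]).round(4))
E
cat >> look.py <<'E'
rx=np.array([.9956,-.0934]);ry=np.array([.0934,.9956]); print("rack frame",(-d@rx).round(4),(-d@ry).round(4))
plan([b[0]-.0447*.988,b[1]+.0447*.153,.032],30,-.1536)
E
python3 look.py
```

```text
lip [0.4882 0.0386 0.1783] [0.029 0.03  0.009] [241 240  14  14 145]
to go 0.177 head -0.1564
rack frame -0.1766 0.0111
t 6.7 pos [0.4478 0.044  0.0316] F [-0.   0.5 -0.7] q [-0.02  0.33 -1.21 -0.48 -0.07  0.12]
dr [-0.14 -0.03 -0.04] then dp [ 0.0032  0.0008 -0.0024]
down10mm [0.005   0.      0.00866] fwd10mm [-0.00866  0.       0.005  ] 1.0
```

Call:
{"name": "send_rows", "arguments": {
  "targets": [
    {"dp":[-0.0026,0,0.0015]},
    {"dp":[-0.003,0,0.0017]},
    {"dp":[-0.003,0,0.0017]},
    {"dp":[-0.003,0,0.0017]},
    {"dp":[-0.003,0,0.0017]},
    {"dp":[-0.003,0,0.0017]},
    {"dp":[-0.003,0,0.0017]},
    {"dp":[-0.003,0,0.0017]},
    {"dp":[-0.003,0,0.0017]},
    {"dp":[-0.003,0,0.0017]},
    {"dp":[-0.003,0,0.0017]},
    {"dp":[-0.003,0,0.0017]},
    {"dp":[-0.003,0,0.0017]},
    {"dp":[-0.003,0,0.0017]},
    {"dp":[-0.003,0,0.0017]},
    {"dp":[-0.003,0,0.0017]},
    {"dp":[-0.003,0,0.0017]},
    {"dp":[-0.003,0,0.0017]},
    {"dp":[-0.003,0,0.0017]},
    {"dp":[-0.0026,0,0.0015]}
  ]
}}

```text
invalid input at $.targets[0]: expected keys dp, dr
```

```bash
python3 look.py
```

```text
lip [0.4903 0.0387 0.177 ] [0.03  0.03  0.009] [241 239  14  14 145]
to go 0.1749 head -0.1589
rack frame -0.1745 0.0114
t 6.75 pos [0.4475 0.044  0.0316] F [-1.1  0.4  0. ] q [-0.02  0.33 -1.21 -0.49 -0.07  0.12]
dr [-0.14 -0.03 -0.04] then dp [ 0.0012  0.0013 -0.0012]
down10mm [0.005   0.      0.00866] fwd10mm [-0.00866  0.       0.005  ] 1.0
```

Call:
{"name": "send_rows", "arguments": {
  "targets": [
    {"dp":[-0.0026,0,0.0015],"dr":[0,0,0]},
    {"dp":[-0.003,0,0.0017],"dr":[0,0,0]},
    {"dp":[-0.003,0,0.0017],"dr":[0,0,0]},
    {"dp":[-0.003,0,0.0017],"dr":[0,0,0]},
    {"dp":[-0.003,0,0.0017],"dr":[0,0,0]},
    {"dp":[-0.003,0,0.0017],"dr":[0,0,0]},
    {"dp":[-0.003,0,0.0017],"dr":[0,0,0]},
    {"dp":[-0.003,0,0.0017],"dr":[0,0,0]},
    {"dp":[-0.003,0,0.0017],"dr":[0,0,0]},
    {"dp":[-0.003,0,0.0017],"dr":[0,0,0]},
    {"dp":[-0.003,0,0.0017],"dr":[0,0,0]},
    {"dp":[-0.003,0,0.0017],"dr":[0,0,0]},
    {"dp":[-0.003,0,0.0017],"dr":[0,0,0]},
    {"dp":[-0.003,0,0.0017],"dr":[0,0,0]},
    {"dp":[-0.003,0,0.0017],"dr":[0,0,0]},
    {"dp":[-0.003,0,0.0017],"dr":[0,0,0]},
    {"dp":[-0.003,0,0.0017],"dr":[0,0,0]},
    {"dp":[-0.003,0,0.0017],"dr":[0,0,0]},
    {"dp":[-0.003,0,0.0017],"dr":[0,0,0]},
    {"dp":[-0.0026,0,0.0015],"dr":[0,0,0]}
  ]
}}

```text
t: 8.75
eef_pos: [0.5144, 0.0335, 0.0318]
orientation: [0.075, 0.963, -0.021, 0.257]
wrist_force: [-0.5, 1.1, -1.6]
gripper_width: 0.0286
gripper_force: 0.6
```

```bash
python3 look.py
```

```text
lip [0.4607 0.0397 0.178 ] [0.04  0.06  0.024] [234 250  28  18 176]
to go 0.2044 head -0.1408
rack frame -0.2041 0.0097
t 8.8 pos [0.515  0.0334 0.032 ] F [ 0.  -0.2 -0.6] q [-0.04  0.38 -1.05 -0.38 -0.06  0.1 ]
dr [-0.14 -0.03 -0.04] then dp [ 0.086  -0.0021 -0.0497]
down10mm [0.005   0.      0.00866] fwd10mm [-0.00866  0.       0.005  ] 1.0
```

```bash
sed -i 's/from plant import eyes/from plant import eyes,env/; s/(W\[...,0\]>.44)/(W[...,0]>env.state()["eef_pos"][0]+.02)/' look.py
cat >> look.py <<'E'
import sys
if len(sys.argv)>1:
    p,_=eyes.capture("side"); u,v,r=230,120,1
    cv2.imwrite(sys.argv[1],np.hstack([cv2.resize(p[120:270,190:360,::-1],(400,353),interpolation=cv2.INTER_CUBIC),cv2.resize(t[140:280,190:330,::-1],(353,353),interpolation=cv2.INTER_CUBIC)]))
E
python3 look.py pics/s3.png
```

```text
lip [0.5583 0.027  0.1795] [0.03  0.028 0.012] [246 209  13  14 141]
to go 0.106 head -0.1513
rack frame -0.1058 0.0061
t 8.85 pos [0.5147 0.0335 0.032 ] F [-1.6  0.3 -0.7] q [-0.04  0.38 -1.05 -0.38 -0.06  0.1 ]
dr [-0.14 -0.03 -0.04] then dp [ 0.0006  0.0002 -0.0004]
down10mm [0.005   0.      0.00866] fwd10mm [-0.00866  0.       0.005  ] 1.0
```

View pics/s3.png

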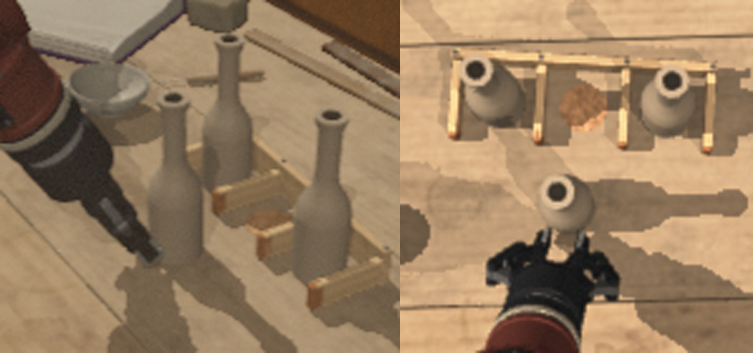

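The bottle is upright and seated against both tips, on line for the middle bay: lip at crop (560,190), pad at (583,105). Continuing.

Call:
{"name": "send_rows", "arguments": {
  "targets": [
    {"dp":[-0.0026,0,0.0015],"dr":[0,0,0]},
    {"dp":[-0.003,0,0.0017],"dr":[0,0,0]},
    {"dp":[-0.003,0,0.0017],"dr":[0,0,0]},
    {"dp":[-0.003,0,0.0017],"dr":[0,0,0]},
    {"dp":[-0.003,0,0.0017],"dr":[0,0,0]},
    {"dp":[-0.003,0,0.0017],"dr":[0,0,0]},
    {"dp":[-0.003,0,0.0017],"dr":[0,0,0]},
    {"dp":[-0.003,0,0.0017],"dr":[0,0,0]},
    {"dp":[-0.003,0,0.0017],"dr":[0,0,0]},
    {"dp":[-0.003,0,0.0017],"dr":[0,0,0]},
    {"dp":[-0.003,0,0.0017],"dr":[0,0,0]},
    {"dp":[-0.003,0,0.0017],"dr":[0,0,0]},
    {"dp":[-0.003,0,0.0017],"dr":[0,0,0]},
    {"dp":[-0.003,0,0.0017],"dr":[0,0,0]},
    {"dp":[-0.003,0,0.0017],"dr":[0,0,0]},
    {"dp":[-0.003,0,0.0017],"dr":[0,0,0]},
    {"dp":[-0.003,0,0.0017],"dr":[0,0,0]},
    {"dp":[-0.003,0,0.0017],"dr":[0,0,0]},
    {"dp":[-0.003,0,0.0017],"dr":[0,0,0]},
    {"dp":[-0.0026,0,0.0015],"dr":[0,0,0]}
  ]
}}

```text
t: 10.9
eef_pos: [0.5817, 0.023, 0.0322]
orientation: [0.075, 0.963, -0.021, 0.257]
wrist_force: [-1.0, 0.5, -1.8]
gripper_width: 0.0282
gripper_force: 0.6
```

```bash
python3 look.py
```

```text
lip [0.6236 0.0163 0.178 ] [0.029 0.028 0.009] [250 181  13  13 142]
to go 0.0397 head -0.1327
rack frame -0.0397 0.0016
t 10.95 pos [0.5822 0.0229 0.0324] F [-0.7 -0.6 -0.2] q [-0.06  0.45 -0.88 -0.28 -0.05  0.08]
dr [-0.14 -0.03 -0.04] then dp [ 0.0026 -0.0002 -0.001 ]
down10mm [0.005   0.      0.00866] fwd10mm [-0.00866  0.       0.005  ] 1.0
```

Call:
{"name": "send_rows", "arguments": {
  "targets": [
    {"dp":[-0.0024,0,0.0014],"dr":[0,0,0]},
    {"dp":[-0.0024,0,0.0014],"dr":[0,0,0]},
    {"dp":[-0.0024,0,0.0014],"dr":[0,0,0]},
    {"dp":[-0.0024,0,0.0014],"dr":[0,0,0]},
    {"dp":[-0.0024,0,0.0014],"dr":[0,0,0]},
    {"dp":[-0.0024,0,0.0014],"dr":[0,0,0]},
    {"dp":[-0.0024,0,0.0014],"dr":[0,0,0]},
    {"dp":[-0.0024,0,0.0014],"dr":[0,0,0]},
    {"dp":[-0.0024,0,0.0014],"dr":[0,0,0]},
    {"dp":[-0.0024,0,0.0014],"dr":[0,0,0]},
    {"dp":[-0.0024,0,0.0014],"dr":[0,0,0]},
    {"dp":[-0.0024,0,0.0014],"dr":[0,0,0]},
    {"dp":[-0.0024,0,0.0014],"dr":[0,0,0]},
    {"dp":[-0.0017,0,0.001],"dr":[0,0,0]},
    {"dp":[0,0,0],"dr":[0,0,0]},
    {"dp":[0,0,0],"dr":[0,0,0]}
  ]
}}

```text
t: 12.55
eef_pos: [0.6193, 0.0171, 0.0321]
orientation: [0.075, 0.963, -0.021, 0.258]
wrist_force: [-0.4, 0.3, -0.8]
gripper_width: 0.0284
gripper_force: 0.1
```

```bash
python3 look.py pics/s4.png
```

```text
lip [0.6608 0.0108 0.1753] [0.029 0.028 0.014] [252 165  13  13 141]
to go 0.0022 head 0.1
rack frame -0.0022 -0.0004
t 12.6 pos [0.6193 0.0171 0.0322] F [-0.2  0.1 -0.1] q [-0.07  0.48 -0.79 -0.23 -0.04  0.07]
dr [-0.14 -0.04 -0.03] then dp [ 0.0024  0.0001 -0.0012]
down10mm [0.005   0.      0.00866] fwd10mm [-0.00866  0.       0.005  ] 1.0
```

View pics/s4.png

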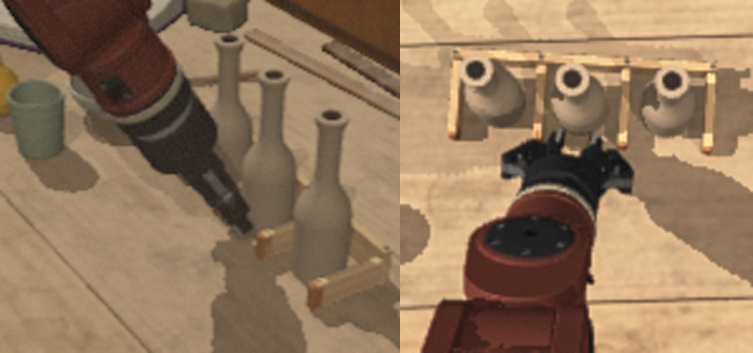

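The bottle stands upright in the middle bay, lip at crop (573,80), and the neighbouring bottles have not moved. Backing straight out, then rising.

Call:
{"name": "send_rows", "arguments": {
  "targets": [
    {"dp":[0.0043,0,-0.0025],"dr":[0,0,0]},
    {"dp":[0.0087,0,-0.005],"dr":[0,0,0]},
    {"dp":[0.0087,0,-0.005],"dr":[0,0,0]},
    {"dp":[0.013,0,-0.0075],"dr":[0,0,0]},
    {"dp":[0.013,0,-0.0075],"dr":[0,0,0]},
    {"dp":[0.013,0,-0.0075],"dr":[0,0,0]},
    {"dp":[0.013,0,-0.0075],"dr":[0,0,0]},
    {"dp":[0.013,0,-0.0075],"dr":[0,0,0]},
    {"dp":[0,0,-0.015],"dr":[0,0,0]},
    {"dp":[-0.005,0,-0.015],"dr":[0,0,0]},
    {"dp":[-0.01,0,-0.0173],"dr":[0,0,0]},
    {"dp":[-0.01,0,-0.0173],"dr":[0,0,0]},
    {"dp":[-0.01,0,-0.0173],"dr":[0,0,0]},
    {"dp":[0,0,0],"dr":[0,0,0]},
    {"dp":[0,0,0],"dr":[0,0,0]},
    {"dp":[0,0,0],"dr":[0,0,0]}
  ]
}}

```text
t: 14.25
eef_pos: [0.5086, 0.0345, 0.1194]
orientation: [0.075, 0.963, -0.021, 0.257]
wrist_force: [-0.2, -0.1, -0.3]
gripper_width: 0.0282
gripper_force: 0.0
```

```bash
sed -i 's/eef_pos"\]\[0\]+.02/eef_pos"][0]+.07/' look.py; python3 look.py pics/s5.png
```

```text
lip [0.6608 0.0109 0.1769] [0.029 0.028 0.01 ] [252 165  13  13 142]
to go 0.0022 head 0.0529
rack frame -0.0022 -0.0003
t 14.3 pos [0.5087 0.0345 0.1193] F [-0.5 -0.6 -0.4] q [-0.04  0.14 -0.96 -0.05 -0.06  0.1 ]
dr [-0.15 -0.19 -0.03] then dp [-0.0509 -0.      0.1302]
down10mm [0.005   0.      0.00866] fwd10mm [-0.00866  0.       0.005  ] 1.0
```

View pics/s5.png

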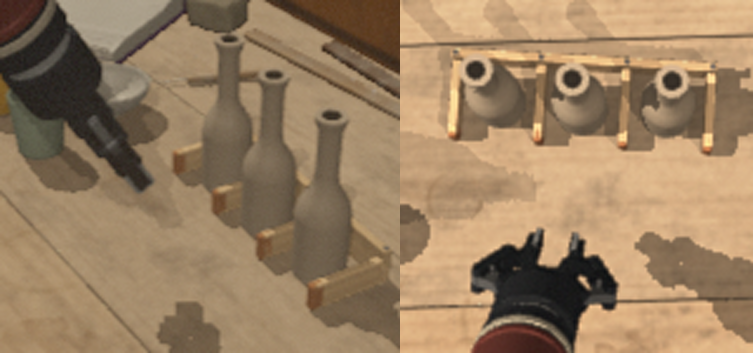

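The three bottles stand upright in their bays. The pushed one, lip at crop (573,80), is about 2 mm from the bay centre, and the arm is clear.

```bash
python3 -c "
from plant import workorder
print(workorder.sign_off())"
```

```text
the job is handed in; nothing more can be done
None
```

The bottle was pushed upright into the empty middle bay, measured about 2 mm from the bay centre so its whole foot is inside, and the job is handed in with the arm clear, at about 14 s of the 64 s allowed.

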